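Knock the proud spring pin home

ROBOT

A 6-joint arm with a two-finger parallel gripper is mounted at the origin on the work surface. World frame = base frame: x ahead of the robot, y to its left, z up, the work surface at z = 0. Lengths are in m, angles in rad, forces in N, time in s.
With the tool pointing down it reaches from about 0.3 to 0.875 m from the base axis. Payload 4.2 kg.
Tool frame: the origin (TCP) lies midway between the tips of the shut fingers; the grasp point (between the pads) lies 19 mm behind it; z points along the fingers, y is the line along which they close (so a half turn about z gives the same grasp; the last joint's range is limited). The gripper opens to 85 mm and grips with 20 to 120 N. Pads are 22 mm wide; open, the fingers measure 114 mm over their backs; the gripper's body (76 mm by 85 mm) begins 54 mm behind the grasp point. The pads swing forward as they close: fully open they stand 13 mm farther back than shut.
Start: joints at [-1.36, 0.32, 1.565, -0, 1.257, -0.02], TCP at [0.132, -0.56, 0.231] pointing down, gripper open.
Joint ranges: [-3.11, 3.11], [-0.84, 2.01], [0.21, 2.61], [-1.34, 4.49], [0.05, 2.63], [-2.56, 2.56]. Speed limits (rad/s): [2.57, 2.57, 3.14, 3.14, 3.14, 3.14].

INTERFACE

Orientations are given as a unit quaternion [x, y, z, w].
In Python, from workcell import arm gives the robot as it stands.
- The arm moves only by the tool send_rows, never from a script. Its argument "increments" is a list that holds one entry, the list of rows, each a list of 7 numbers: the shift along the tool's x, y, z in units of 0.1 m (1.0 is 0.1 m), then the turn, a rotation vector about the tool's x, y, z in units of pi/4 rad (1.0 is pi/4 rad), then the opening, from -1 (shut) to 1 (fully open). In form: [[[dx, dy, dz, wx, wy, wz, gripper], ...]]. A call has 1 to 12 rows; each row is the pose to reach, as a shift and turn from the pose commanded when the call began, along the tool's axes at that moment; what a row does not reach only later rows make up. A row lasts 1/8 s, in which the tool goes at most 62.5 mm and 10.7 degrees, less where a joint would pass 70% of its speed; a pose out of reach is approached as far as the arm can. A call with a number of a shift or a turn outside -1 to 1 is refused whole. A call with a gripper value outside its range is refused whole. The fingers move at their own pace and stop on an object; "squeeze" is the grip in N (left out, the last holds). Time passes only in rows, so rows that repeat a pose let the fingers close. It gives the time, the measured TCP pose, the force, the opening and the grip force at its end, in the units of the state.
- arm.state(): the state, without advancing time (a new reading comes with each control period).
- arm.read_camera(name): name is "side" or "top"; returns a dict with "img" (384x512x3 uint8, blue, green, red), "vertical_fov" (degrees; the focal length in pixels is half the picture's height over the tangent of half this angle, whatever the lens; pixels are square), "cx", "cy" (the principal point, pixels), "k1" (the pictures are not rectified: a ray, as slopes to the right and down, at radius r is drawn at 1 + k1 r^2 times it, then the intrinsics apply), "world_from_camera" (4x4, takes a point from camera to world coordinates). Camera axes: x right, y down, z forward; pixel columns grow to the right and rows downward; lengths in m; the calibration is good to about 2 mm. A picture is of the moment at which its call begins. There is no depth.
- arm.hand_in(): hands the job in; it is judged then, once.
The state is a dict: "t": time; "q": joint angles; "qd": joint speeds; "tau": joint torques, N m; "tool_pos": TCP position; "tcp_rot": TCP orientation; "contact_force": force on the tool from outside, world axes, zero at the start; "ft_torque": the same for the moment, N m; "finger_gap": finger opening in m; "gripper_force": force on a finger pad.
Only numpy, scipy, OpenCV 4.12 (cv2) and the standard library are available. Lean on these libraries where they do the work, as an engineer would, in place of code of your own. Each camera call takes 0.05 s, during which the arm holds its last target. There are 200 camera calls.

TASK

One of the three phone clamps on the jig still has its spring pin standing proud. Draw the mallet out from under the riser by its head, stand it with its head on the rubber mat and let go; then take it by the handle and knock that pin fully home with it, touching the clamps with nothing but the mallet. Finish with the mallet standing upright with its head well on the mat again, and leave everything else where it is.

Things in the scene. Friction and masses are not known exactly. Their poses are not given: they have to be found in the camera images.
- mallet: small mallet. Head: upright cylinder, 40 wide, 50 high, steel with white nylon faces. Level wooden handle, 16 wide, 20 high, along the mallet's -x from x = -20 to -140, centre line 25 above the lower face. Origin: centre of the lower face, z up. 0.33 kg, balances 11 from the head's axis, so it stands on its face. Starts on the bench with its handle under the riser, the head clear
- mallet_handle (a point): point on the handle's centre line, 88 from the head's axis and 25 above the lower face; a good grip for striking
- riser: low steel riser, fixed. Top plate 180 (x) x 170 (y), z 45 to 51, on side walls at x = +-87; open at +y and -y. Two stock boxes on it, to z = 86, from y = -80 to 0. Origin: on the bench under its centre. The mallet's head stands with its axis about 30 beyond the +y edge, the handle pointing in under the plate
- mat: square black rubber mat, 140 x 140 x 4 thick, fixed on the bench; origin under its centre, sides along x and y
- clamp_a: one of three alike phone clamps fixed on an 8 mm jig plate. Origin: on the plate under the pin's axis; x points from the open side (nearest the robot) to two rods. Aluminium nest, x -36 to 48, y +-32, 20 high; on it the black lower jaw, x -29 to 41, y +-25, top at z = 45. Black upper jaw over the pin: x -20 to 42, y +-27, z 133 to 151, small knob on it to z = 156
- pin_a_top (a point): centre of the top of the pin's flat round steel head (18 wide, 4 thick) in clamp_a; moves with the pin. Home, the head lies on the lower jaw, its top 49 above the clamp's origin
- pin_a (a joint): how far the pin in clamp_a has been driven down (m): 0 is 14 mm proud, 0.014 fully home; friction of about 8 N holds it wherever it is
- clamp_b: as clamp_a. In all three the upper jaw stands on two steel rods, 6 wide, at x = 34, y = +-20; the gap between the jaws is open to the sides and to the robot. A steel spring pin stands in the lower jaw at x = y = 0
- pin_b_top (a point): centre of the top of the pin's flat round steel head (18 wide, 4 thick) in clamp_b; moves with the pin. Home, the head lies on the lower jaw, its top 49 above the clamp's origin
- pin_b (a joint): how far the pin in clamp_b has been driven down (m): 0 is 14 mm proud, 0.014 fully home; friction of about 8 N holds it wherever it is
- clamp_c: as clamp_a and clamp_b, in another place on the jig plate; the clamps do not move
- pin_c_top (a point): centre of the top of the pin's flat round steel head (18 wide, 4 thick) in clamp_c; moves with the pin. Home, the head lies on the lower jaw, its top 49 above the clamp's origin
- pin_c (a joint): how far the pin in clamp_c has been driven down (m): 0 is 14 mm proud, 0.014 fully home; friction of about 8 N holds it wherever it is
- screwdriver: screwdriver lying on the bench, bystander; origin under its middle
- tester: orange handheld meter lying flat, 150 x 80 x 30 high, bystander; origin under its centre, x along its length
- tub: small white plastic cup, 52 wide, 30 high, bystander; origin under its centre
- grip: black handle of a camera gimbal lying down, about 185 x 50 x 50 high, bystander; origin under its middle
- clip_box: open cardboard box of black clips, 120 x 90 x 50 high, bystander; origin under its centre
- cleaner: clear bottle with a cap, 54 wide, 130 high, bystander; origin under its centre
Things that resemble listed ones, but are neither listed nor needed, are in the scene too. Several things look just like the mat: the one meant starts farthest to the robot's left. Leave any yellow look-alike of the mallet alone.

How it is judged:
By the outcome, as a careful person would: the job done as asked, in the order asked, and still so for the second after the job is handed in, with the robot touching nothing.
It also fails if it takes over 61 s, if anything falls off the work surface, if the arm or the gripper's body presses on something with over 40 N, if the wrist force passes 120 N, or if a joint passes its speed limit or range.

## Working session

There is one attempt and no reset: what is moved stays moved. The work goes in short steps, Python scripts to look and compute and a tool call to move; the robot and the scene stay as the last step left them, time stands still between calls to the robot, and variables do not carry over. Pictures are saved under pics/ and viewed, at most 10 in all, crops included, and the job is handed in when it is done.

Besides the shell and the picture viewer there is one more tool, called after ">>>" in YAML: its name, and indented under it one key for each argument. send_rows: Moves the arm, as the interface text tells. Shifts and turns lie within -1 to 1; 1 stands for 0.1 m of shift or pi/4 rad of turn. Its arguments: {"type":"object","properties":{"increments":{"type":"array","items":{"type":"array","items":{"type":"array","items":{"type":"number","minimum":-1,"maximum":1}}}},"squeeze":{"type":"number"}},"required":["increments"]}

```bash
ls; mkdir -p pics; cat > h.py <<'E'
import numpy as np,cv2
from workcell import arm
def cam(n):
    d=arm.read_camera(n); h=d["img"].shape[0]
    f=h/2/np.tan(np.radians(d["vertical_fov"])/2)
    d["K"]=np.array([[f,0,d["cx"]],[0,f,d["cy"]],[0,0,1]]); d["D"]=np.array([d["k1"],0,0,0,0.]); d["T"]=np.array(d["world_from_camera"]); return d
def ray(d,u,v):
    s=cv2.undistortPointsIter(np.array([[[u,v]]],float),d["K"],d["D"],None,None,(3,50,1e-9))[0,0]
    return d["T"][:3,3],d["T"][:3,:3]@np.array([s[0],s[1],1])
def plane(d,u,v,z):
    o,r=ray(d,u,v); return o+r*(z-o[2])/r[2]
def proj(d,P):
    Ti=np.linalg.inv(d["T"]); P=np.atleast_2d(P)
    return cv2.projectPoints(P@Ti[:3,:3].T+Ti[:3,3],np.zeros(3),np.zeros(3),d["K"],d["D"])[0][:,0]
def tri(d1,p1,d2,p2):
    o1,r1=ray(d1,*p1);o2,r2=ray(d2,*p2)
    a=np.linalg.lstsq(np.c_[r1,-r2],o2-o1,rcond=None)[0]
    A=o1+a[0]*r1;B=o2+a[1]*r2
    return (A+B)/2,np.linalg.norm(A-B)
E
python3 - <<'E'
from h import *
for n in("top","side"):
    d=cam(n); print(n,d["T"].round(3).tolist(),d["K"][0,0],d["cx"],d["cy"],d["k1"])
    cv2.imwrite(f"pics/{n}0.png",cv2.resize(d["img"],(800,600),interpolation=cv2.INTER_CUBIC)); cv2.imwrite(f"/tmp/{n}.png",d["img"])
print(arm.state())
E
```

```text
pics
top [[0.027, -0.99, 0.139, 0.325], [-0.999, -0.03, -0.019, -0.05], [0.023, -0.139, -0.99, 1.312], [0.0, 0.0, 0.0, 1.0]] 376.5075417876453 258.23833849172917 197.21667197662663 -0.06202660415968045
side [[-0.731, -0.358, 0.581, -0.355], [-0.682, 0.368, -0.632, 0.885], [0.013, -0.858, -0.513, 0.838], [0.0, 0.0, 0.0, 1.0]] 373.4671288920693 259.7463155249662 199.59165898810735 -0.09181350336618511
{'t': 0.1, 'q': array([-1.36003137e+00,  3.20205809e-01,  1.56552043e+00,  2.95852208e-05,
        1.25739670e+00, -2.00314023e-02]), 'qd': array([ 0.00208071, -0.00330103, -0.00341042,  0.00087751, -0.00095246,
        0.0011061 ]), 'tau': array([ 1.39173208e-03, -4.16408372e+01, -2.34704787e+01,  2.92119080e-05,
        4.89320621e-03,  2.53662350e-06]), 'tool_pos': array([ 0.13143893, -0.55935424,  0.23059327]), 'tcp_rot': array([ 9.93349251e-01,  1.15137656e-01, -5.88541135e-05, -7.63006934e-04]), 'contact_force': array([0.20868195, 0.11533087, 0.11857369]), 'ft_torque': array([ 0.04956103, -0.01505068,  0.03075328]), 'gripper_force': 0.0, 'finger_gap': 0.08551238229639176}
```

View pics/top0.png

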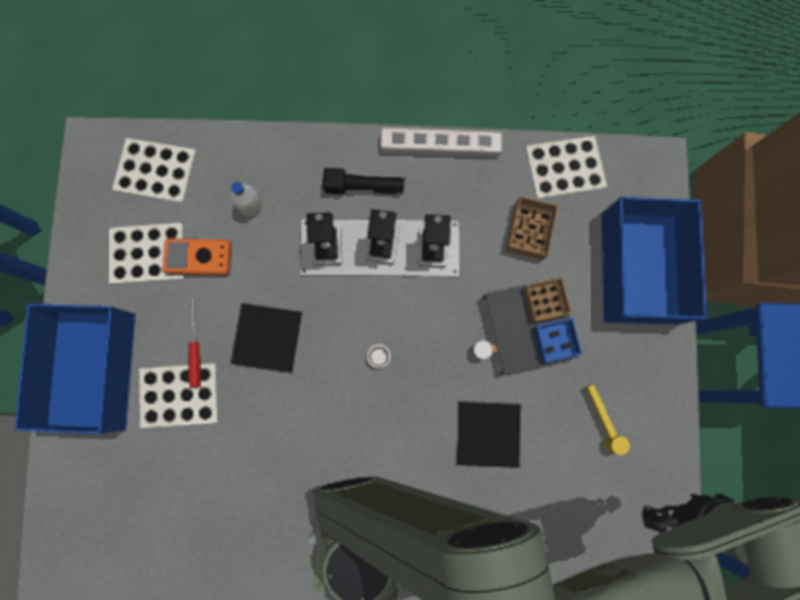

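View pics/side0.png

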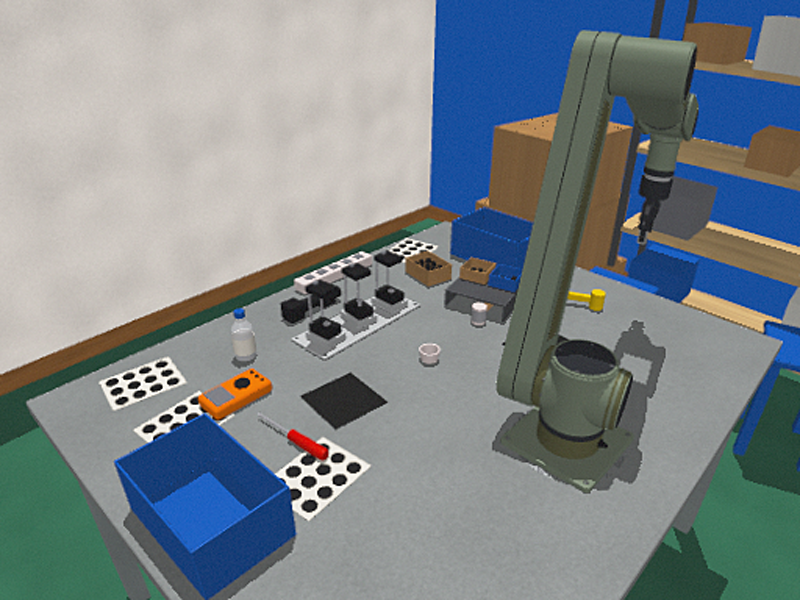

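The top view shows mats at (267,338) and (489,434); the first is farther left, so it is the one meant. The mallet's white head is at (483,350) by the riser at (540,330), and the yellow look-alike is at (610,430). The clamps are at (322,235), (381,230) and (436,238). In the side view they stand at (325,330), (358,310) and (389,293). Next I'll enlarge the clamps in both views and measure.

```bash
python3 - <<'E'
from h import *
t=cam("top");s=cam("side")
a=t["img"][125:250,180:380];b=s["img"][155:240,180:340]
A=cv2.resize(a,(800,500),interpolation=cv2.INTER_CUBIC)
cv2.imwrite("pics/tcrop.png",A)
cv2.imwrite("pics/scrop.png",cv2.resize(b,(800,425),interpolation=cv2.INTER_CUBIC))
# mats
for n,d in(("top",t),("side",s)):
    g=d["img"].max(2)
    m=(g<45).astype(np.uint8)
    for c in cv2.findContours(m,cv2.RETR_EXTERNAL,cv2.CHAIN_APPROX_NONE)[0]:
        if cv2.contourArea(c)>400:
            r=cv2.minAreaRect(c); q=cv2.approxPolyDP(c,5,True)[:,0]
            if len(q)==4: print(n,"mat",q.tolist(),np.array([plane(d,*p,.004)[:2] for p in q]).round(3).tolist())
    hsv=cv2.cvtColor(d["img"],cv2.COLOR_BGR2HSV)
    w=((hsv[...,1]<40)&(hsv[...,2]>185)).astype(np.uint8)
    N,_,st,ce=cv2.connectedComponentsWithStats(w)
    for i in range(1,N):
        if 20<st[i,4]<600 : print(n,"white",st[i].tolist(),ce[i].round(1),plane(d,*ce[i],.05).round(3))
E
```

```text
top mat [[294, 258], [293, 296], [330, 298], [331, 260]] [[0.302, -0.204], [0.173, -0.202], [0.169, -0.329], [0.298, -0.332]]
top mat [[155, 195], [149, 231], [185, 237], [191, 200]] [[0.507, 0.288], [0.38, 0.3], [0.363, 0.175], [0.493, 0.16]]
top mat [[208, 108], [208, 123], [257, 121], [256, 114]] [[0.832, 0.117], [0.775, 0.114], [0.788, -0.063], [0.815, -0.058]]
top white [245, 83, 75, 13, 436] [282.3  89.2] [ 0.893 -0.149  0.05 ]
top white [338, 88, 50, 38, 599] [361.9 106.4] [ 0.841 -0.434  0.05 ]
top white [70, 143, 46, 38, 559] [ 87.8 161.8] [0.609 0.516 0.05 ]
top white [276, 146, 17, 29, 155] [288.4 163.3] [ 0.624 -0.174  0.05 ]
top white [304, 219, 11, 10, 86] [308.8 223.3] [ 0.42  -0.247  0.05 ]
top white [238, 224, 8, 9, 56] [241.7 228. ] [ 0.398 -0.021  0.05 ]
side mat [[247, 257], [224, 239], [193, 253], [214, 273]] [[0.356, 0.173], [0.49, 0.158], [0.507, 0.289], [0.376, 0.306]]
side white [248, 152, 32, 12, 129] [262.9 157.9] [ 0.806 -0.397  0.05 ]
side white [221, 161, 17, 8, 50] [229.2 164.4] [ 0.871 -0.226  0.05 ]
side white [189, 166, 34, 17, 129] [204.6 174.7] [ 0.872 -0.071  0.05 ]
side white [206, 191, 62, 38, 245] [235.5 210. ] [0.551 0.04  0.05 ]
side white [302, 194, 9, 5, 34] [306.2 195.6] [ 0.418 -0.245  0.05 ]
side white [212, 202, 8, 6, 24] [215.9 204.2] [0.638 0.065 0.05 ]
side white [149, 206, 11, 7, 29] [153.6 209.7] [0.783 0.263 0.05 ]
side white [187, 212, 11, 10, 49] [192.8 216.8] [0.632 0.187 0.05 ]
side white [268, 220, 14, 8, 38] [274.7 223.2] [0.38  0.002 0.05 ]
side white [85, 250, 45, 33, 331] [107.6 267.8] [0.595 0.56  0.05 ]
```

View pics/tcrop.png

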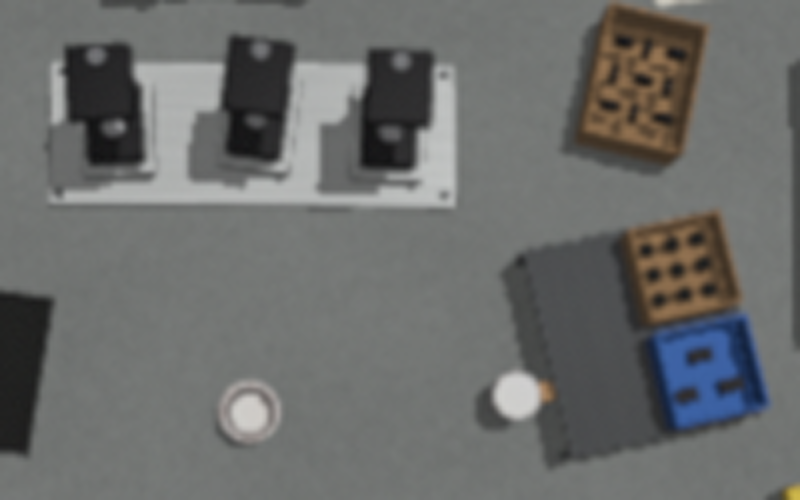

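View pics/scrop.png

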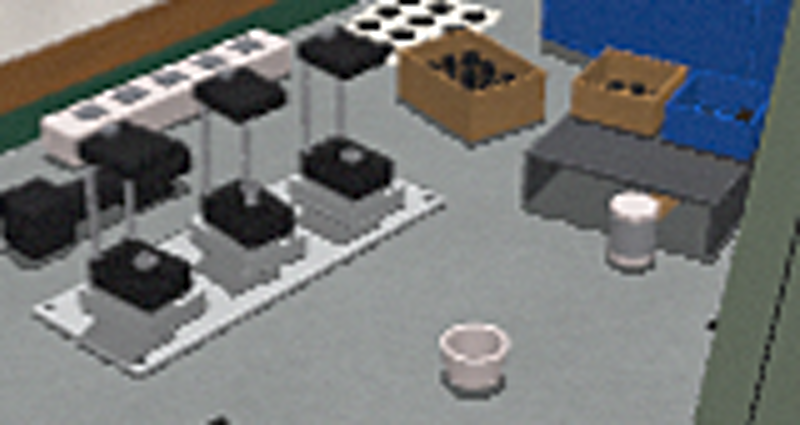

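The crops show the pin heads at (113,127), (256,121) and (390,132) in the top crop, and at (146,261), (250,192) and (350,157) in the side crop. The middle one shows a shaft below its head, so it looks proud. I'll check this by triangulation.

```bash
python3 - <<'E'
from h import *
t=cam("top");s=cam("side")
def cen(d,u,v,r,th):
    g=d["img"].astype(int).mean(2); u0,v0=int(round(u)),int(round(v))
    p=g[v0-r:v0+r+1,u0-r:u0+r+1]; w=np.clip(p-th,0,None); yy,xx=np.mgrid[-r:r+1,-r:r+1]
    return u0+(w*xx).sum()/w.sum(),v0+(w*yy).sum()/w.sum()
tp=[(113,127),(256,121),(390,132)];sp=[(146,261),(250,190),(350,157)]
kn=[(96,56),(261,49),(401,62)]; 
for a,b,k in zip(tp,sp,kn):
    a=(a[0]/4+180-.4,a[1]/4+125-.4);b=(b[0]/5+180-.4,b[1]/5+155-.4)
    A=cen(t,*a,3,60);B=cen(s,*b,2,70)
    P,e=tri(t,A,s,B); K=cen(t,k[0]/4+179.6,k[1]/4+124.6,3,60)
    print("pin",np.round(A,1),np.round(B,1),P.round(4),round(e,4),"z.057",plane(t,*A,.057).round(4),"z.071",plane(t,*A,.071).round(4),"knob",plane(t,*K,.164).round(4))
# jig plate outline
P=lambda u,v,z:plane(t,u/4+179.6,v/4+124.6,z)[:2].round(4)
print("plate",[P(*c,.008).tolist() for c in[(50,63),(456,63),(456,208),(50,206)]])
print("jaw front",[[P(*c,.053).tolist() for c in q] for q in[[(88,166),(143,163)],[(226,158),(279,163)],[(361,167),(414,171)]]])
print("upjaw corners",[[P(*c,.159).tolist() for c in q] for q in[[(65,46),(130,44),(133,110),(74,118)],[(230,37),(295,41),(287,112),(223,108)],[(368,48),(434,52),(430,122),(364,122)]]])
print("riser",[P(*c,.051).tolist() for c in[(520,256),(568,458),(640,232)]])
print("handle",P(548,391,.035))
# head both views
A=(308.8,223.3);B=(306.2,195.6);print("head",tri(t,A,s,B),plane(t,*A,.05))
print("tub",P(249,411,.03))
E
```

```text
pin [208.6 156.4] [208.7 206.5] [0.6392 0.1004 0.0542] 0.0012 z.057 [0.638  0.0997 0.057 ] z.071 [0.6346 0.098  0.071 ] knob [0.6698 0.1057 0.164 ]
pin [243.5 154.8] [230.  192.7] [ 0.6447 -0.0196  0.0661] 0.0001 z.057 [ 0.6471 -0.0194  0.057 ] z.071 [ 0.6435 -0.0197  0.071 ] knob [ 0.6803 -0.0246  0.164 ]
pin [277.4 157.9] [249.9 185.6] [ 0.6412 -0.1351  0.0555] 0.0015 z.057 [ 0.6402 -0.1355  0.057 ] z.071 [ 0.6367 -0.1345  0.071 ] knob [ 0.6741 -0.1353  0.164 ]
plate [[0.7072, 0.1672], [0.7191, -0.1959], [0.5866, -0.1976], [0.5772, 0.1602]]
jaw front [[[0.6042, 0.1224], [0.6083, 0.0757]], [[0.6149, 0.005], [0.6119, -0.0404]], [[0.6107, -0.1106], [0.6087, -0.156]]]
upjaw corners [[[0.6772, 0.131], [0.6805, 0.0797], [0.6268, 0.0749], [0.6189, 0.1208]], [[0.6888, 0.0008], [0.6872, -0.0508], [0.6291, -0.0462], [0.6307, 0.0042]], [[0.6834, -0.1088], [0.682, -0.1614], [0.6247, -0.159], [0.623, -0.107]]]
riser [[0.5381, -0.248], [0.3678, -0.2899], [0.5621, -0.3514]]
handle [ 0.4248 -0.2755]
head (array([ 0.41978805, -0.24660892,  0.04889813]), np.float64(6.536018834727028e-06)) [ 0.4197031  -0.24643898  0.05      ]
tub [ 0.401  -0.0212]
```

Three pins stand at about (0.638,0.100), (0.644,-0.020) and (0.640,-0.135). Their tops come out at about 0.055, 0.067 and 0.055, so the middle clamp's pin is the proud one. The mallet's head is at (0.420,-0.246), with its top at 0.049 as it should be. The mat's centre is near (0.434,0.231). Next is a planner that turns waypoints into tool-frame increments.

```bash
cat > plan.py <<'E'
import sys,math,numpy as np
from scipy.spatial.transform import Rotation as R
from workcell import arm
# args: x,y,z,yaw_y waypoints ; prints calls (one line each) shift/turn units and row count
def go(*W):
    s=arm.state(); p=s["tool_pos"];r=R.from_quat(s["tcp_rot"])
    print("at",p.round(4),"y-yaw",round(math.atan2(*r.as_matrix()[[1,0],1]),3),"t",round(s["t"],2),"F",s["contact_force"].round(1),"gap",round(s["finger_gap"],4),"q6",round(s["q"][5],2))
    for x,y,z,a in W:
        g=np.array([x,y,z]); ry=np.array([math.cos(a),math.sin(a),0]);rz=np.array([0,0,-1.])
        Rg=R.from_matrix(np.c_[np.cross(ry,rz),ry,rz])
        while True:
            d=r.inv().apply(g-p)/.1; w=(r.inv()*Rg).as_rotvec()/(math.pi/4)
            k=min(1,1/max(1e-9,abs(d).max(),abs(w).max()))
            d=(d*k).round(3);w=(w*k).round(3)
            n=math.ceil(max(np.linalg.norm(d)/.625,np.linalg.norm(w)*45/10.7)+.3)
            print((d+0.).tolist(),(w+0.).tolist(),"rows",n)
            p=p+r.apply(d*.1); r=r*R.from_rotvec(w*math.pi/4)
            if k==1: break
        print("--")
if __name__=="__main__": go(*[tuple(map(float,a.split(","))) for a in sys.argv[1:]])
E
python3 plan.py .42,-.2465,.15,.22 .42,-.2465,.010,.22
```

```text
at [ 0.1315 -0.5596  0.2311] y-yaw -1.34 t 0.3 F [ 0.3 -0.3 -0.8] gap 0.0855 q6 -0.02
[1.0, -0.677, 0.23] [0.0, 0.0, -0.564] rows 3
[1.0, -0.154, 0.193] [0.0, 0.0, -0.472] rows 3
[1.0, 0.222, 0.195] [0.0, 0.0, -0.478] rows 3
[0.84, 0.567, 0.194] [0.0, -0.001, -0.472] rows 3
--
[0.0, 0.0, 1.0] [0.0, 0.0, 0.0] rows 2
[0.001, 0.0, 0.4] [0.0, 0.0, 0.0] rows 1
--
```

>>> send_rows:
  increments:
    - [[1.0, -0.68, 0.23, 0, 0, -0.564, 1], [1.0, -0.68, 0.23, 0, 0, -0.564, 1], [1.0, -0.68, 0.23, 0, 0, -0.564, 1]]

```text
t: 0.68
tool_pos: [0.215, -0.4672, 0.2075]
tcp_rot: [0.943, 0.334, 0.0, -0.002]
contact_force: [0.0, -0.9, -0.9]
finger_gap: 0.0853
gripper_force: 0.0
```

>>> send_rows:
  increments:
    - [[1.0, -0.154, 0.19, 0, 0, -0.472, 1], [1.0, -0.154, 0.19, 0, 0, -0.472, 1], [1.0, -0.154, 0.19, 0, 0, -0.472, 1]]

```text
t: 1.05
tool_pos: [0.2828, -0.3943, 0.1889]
tcp_rot: [0.866, 0.5, 0.0, -0.001]
contact_force: [-0.0, 0.2, 0.8]
finger_gap: 0.0856
gripper_force: 0.0
```

>>> send_rows:
  increments:
    - [[1.0, 0.222, 0.19, 0, 0, -0.478, 1], [1.0, 0.222, 0.19, 0, 0, -0.478, 1], [1.0, 0.222, 0.19, 0, 0, -0.478, 1]]

```text
t: 1.42
tool_pos: [0.352, -0.3201, 0.1701]
tcp_rot: [0.758, 0.652, -0.0, -0.0]
contact_force: [0.0, 0.7, -0.1]
finger_gap: 0.0855
gripper_force: 0.0
```

>>> send_rows:
  increments:
    - [[0.84, 0.567, 0.19, 0, 0, -0.472, 1], [0.84, 0.567, 0.19, 0, 0, -0.472, 1], [0.84, 0.567, 0.19, 0, 0, -0.472, 1], [0.84, 0.567, 0.19, 0, 0, -0.472, 1]]

```text
t: 1.92
tool_pos: [0.4195, -0.2479, 0.1516]
tcp_rot: [0.627, 0.779, -0.0, 0.0]
contact_force: [-0.3, -0.7, -0.3]
finger_gap: 0.0857
gripper_force: 0.0
```

```bash
python3 plan.py .42,-.2465,.010,.22
```

```text
at [ 0.4195 -0.2479  0.1516] y-yaw 0.217 t 1.93 F [-0.3 -0.7 -0.3] gap 0.0857 q6 -0.77
[0.01, 0.005, 1.0] [0.0, 0.001, -0.003] rows 2
[0.003, 0.003, 0.416] [0.0, 0.0, -0.001] rows 1
--
```

>>> send_rows:
  increments:
    - [[0.01, 0.005, 0.5, 0, 0, 0, 1], [0.01, 0.005, 1.0, 0, 0, 0, 1]]

```text
t: 2.17
tool_pos: [0.4202, -0.2475, 0.0513]
tcp_rot: [0.627, 0.779, -0.0, 0.002]
contact_force: [-0.2, 0.1, -0.5]
finger_gap: 0.0855
gripper_force: 0.0
```

>>> send_rows:
  increments:
    - [[0, 0, 0.25, 0, 0, 0, 1], [0, 0, 0.41, 0, 0, 0, 1], [0, 0, 0.41, 0, 0, 0, 1], [0, 0, 0.41, 0, 0, 0, -1], [0, 0, 0.41, 0, 0, 0, -1], [0, 0, 0.41, 0, 0, 0, -1], [0, 0, 0.41, 0, 0, 0, -1], [0, 0, 0.41, 0, 0, 0, -1], [0, 0, 0.41, 0, 0, 0, -1]]
  squeeze: 60

```text
t: 3.3
tool_pos: [0.4204, -0.2458, 0.0113]
tcp_rot: [0.625, 0.78, -0.0, 0.001]
contact_force: [-1.8, -1.7, 5.3]
finger_gap: 0.0387
gripper_force: 59.9
```

```bash
python3 - <<'E'
from plan import go
s=.22
import math
n=(-math.sin(s),math.cos(s)); b=(.42,-.2465)
go((b[0],b[1],.013,s),(b[0]+.155*n[0],b[1]+.155*n[1],.013,s),(b[0]+.175*n[0],b[1]+.175*n[1],.12,s))
E
```

```text
at [ 0.4204 -0.2458  0.0113] y-yaw 0.22 t 3.3 F [-1.8 -1.7  5.3] gap 0.0387 q6 -0.77
[-0.006, -0.005, -0.017] [0.001, 0.002, 0.0] rows 1
--
[1.0, 0.0, 0.0] [0.0, 0.0, 0.0] rows 2
[0.55, 0.0, 0.001] [0.0, 0.0, 0.0] rows 2
--
[0.187, -0.001, -1.0] [0.0, 0.0, 0.0] rows 2
[0.013, 0.0, -0.07] [0.0, 0.0, 0.0] rows 1
--
```

>>> send_rows:
  increments:
    - [[0, 0, -0.03, 0, 0, 0, -1], [0, 0, -0.03, 0, 0, 0, -1], [0.3, 0, -0.03, 0, 0, 0, -1], [0.6, 0, -0.03, 0, 0, 0, -1], [1.0, 0, -0.03, 0, 0, 0, -1], [1.0, 0, -0.03, 0, 0, 0, -1]]

```text
t: 4.05
tool_pos: [0.3965, -0.1454, 0.0129]
tcp_rot: [0.624, 0.781, -0.0, -0.002]
contact_force: [0.7, 0.1, -3.4]
finger_gap: 0.0387
gripper_force: 60.9
```

>>> send_rows:
  increments:
    - [[0.3, 0, 0, 0, 0, 0, -1], [0.5, 0, 0, 0, 0, 0, -1], [0.5, 0, -0.3, 0, 0, 0, -1], [0.5, 0, -0.6, 0, 0, 0, -1], [0.5, 0, -1.0, 0, 0, 0, -1], [0.5, 0, -1.0, 0, 0, 0, -1]]

```text
t: 4.8
tool_pos: [0.3902, -0.1001, 0.1157]
tcp_rot: [0.625, 0.78, 0.001, 0.004]
contact_force: [-0.2, 0.6, -2.6]
finger_gap: 0.0391
gripper_force: 61.7
```

```bash
python3 - <<'E'
from h import *
t=cam("top"); s=cam("side")
a=t["img"][180:280,200:350]; b=s["img"][140:260,220:370]
cv2.imwrite("pics/pull.png",np.hstack([cv2.resize(a,(400,267),interpolation=cv2.INTER_CUBIC),cv2.resize(b,(400,320),interpolation=cv2.INTER_CUBIC)[:267]]))
from plan import go
go((.434,.231,.12,-1.6))
E
```

```text
at [ 0.3873 -0.0992  0.1129] y-yaw 0.219 t 4.9 F [-1.5 -0.1 -4.3] gap 0.0389 q6 -0.5
[1.0, 0.376, -0.023] [0.0, 0.0, 0.742] rows 4
[1.0, -0.226, -0.022] [0.0, 0.0, 0.712] rows 4
[0.88, -0.875, -0.027] [0.0, 0.0, 0.863] rows 4
--
```

View pics/pull.png

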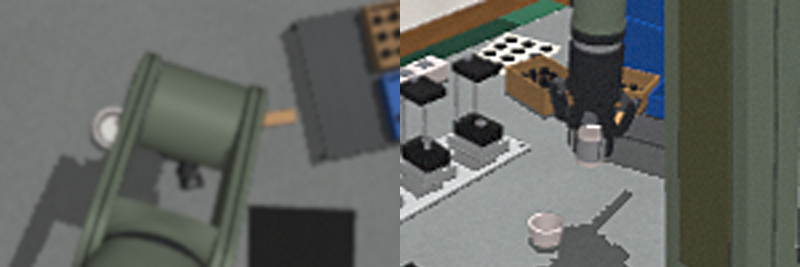

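The crop shows the head held between the fingers at (590,145). The handle's end, at (280,118), is clear of the riser. Next I carry it to the mat.

>>> send_rows:
  increments:
    - [[0.25, 0.1, -0.01, 0, 0, 0.19, -1], [0.5, 0.2, -0.02, 0, 0, 0.38, -1], [0.75, 0.3, -0.02, 0, 0, 0.57, -1], [1.0, 0.376, -0.02, 0, 0, 0.742, -1], [1.0, 0.376, -0.02, 0, 0, 0.742, -1]]

```text
t: 5.52
tool_pos: [0.4014, 0.0078, 0.1136]
tcp_rot: [0.822, 0.569, -0.002, -0.001]
contact_force: [-0.6, -1.3, -3.1]
finger_gap: 0.0389
gripper_force: 61.5
```

>>> send_rows:
  increments:
    - [[0.25, -0.06, -0.01, 0, 0, 0.18, -1], [0.5, -0.12, -0.02, 0, 0, 0.36, -1], [0.75, -0.18, -0.02, 0, 0, 0.54, -1], [1.0, -0.226, -0.02, 0, 0, 0.712, -1], [1.0, -0.226, -0.02, 0, 0, 0.712, -1]]

```text
t: 6.15
tool_pos: [0.4167, 0.1086, 0.1161]
tcp_rot: [0.947, 0.32, -0.001, 0.0]
contact_force: [0.1, 0.1, -2.9]
finger_gap: 0.0389
gripper_force: 61.5
```

>>> send_rows:
  increments:
    - [[0.22, -0.22, -0.01, 0, 0, 0.21, -1], [0.44, -0.44, -0.02, 0, 0, 0.43, -1], [0.66, -0.66, -0.02, 0, 0, 0.65, -1], [0.88, -0.875, -0.02, 0, 0, 0.863, -1], [0.88, -0.875, -0.02, 0, 0, 0.863, -1], [0.88, -0.875, -0.02, 0, 0, 0.863, -1]]

```text
t: 6.9
tool_pos: [0.4335, 0.2297, 0.1184]
tcp_rot: [1.0, -0.014, -0.001, 0.001]
contact_force: [0.6, -0.0, -4.2]
finger_gap: 0.0388
gripper_force: 61.8
```

```bash
python3 plan.py .434,.231,.03,-1.6  .434,.231,.015,-1.6
```

```text
at [0.4335 0.2297 0.1184] y-yaw -1.598 t 6.9 F [ 0.6 -0.  -4.2] gap 0.0388 q6 2.06
[0.007, -0.015, 0.884] [0.003, 0.003, 0.002] rows 2
--
[0.0, 0.0, 0.15] [0.0, 0.0, 0.0] rows 1
--
```

>>> send_rows:
  increments:
    - [[0, -0.01, 0.4, 0, 0, 0, -1], [0, -0.01, 0.75, 0, 0, 0, -1], [0, -0.01, 0.95, 0, 0, 0, -1], [0, -0.01, 1.0, 0, 0, 0, -1]]

```text
t: 7.4
tool_pos: [0.4331, 0.2304, 0.018]
tcp_rot: [1.0, -0.015, -0.002, 0.001]
contact_force: [0.1, -0.1, -3.2]
finger_gap: 0.0388
gripper_force: 61.9
```

>>> send_rows:
  increments:
    - [[0, 0, 0.015, 0, 0, 0, -1], [0, 0, 0.03, 0, 0, 0, -1], [0, 0, 0.03, 0, 0, 0, -1]]

```text
t: 7.78
tool_pos: [0.4345, 0.2323, 0.0169]
tcp_rot: [1.0, -0.015, 0.001, -0.0]
contact_force: [0.4, -0.5, -3.3]
finger_gap: 0.0386
gripper_force: 61.9
```

>>> send_rows:
  increments:
    - [[0, 0, 0.01, 0, 0, 0, -1], [0, 0, 0.02, 0, 0, 0, -1], [0, 0, 0.02, 0, 0, 0, -1]]

```text
t: 8.15
tool_pos: [0.4345, 0.2324, 0.0154]
tcp_rot: [1.0, -0.014, 0.001, -0.0]
contact_force: [-2.0, -0.6, 5.7]
finger_gap: 0.0389
gripper_force: 63.0
```

Contact with the mat is felt (+5.7 N). Next I release and lift straight up.

>>> send_rows:
  increments:
    - [[0, 0, 0, 0, 0, 0, 1], [0, 0, 0, 0, 0, 0, 1], [0, 0, 0, 0, 0, 0, 1], [0, 0, 0, 0, 0, 0, 1], [0, 0, 0, 0, 0, 0, 1], [0, 0, -0.2, 0, 0, 0, 1], [0, 0, -0.6, 0, 0, 0, 1], [0, 0, -1.0, 0, 0, 0, 1]]

```text
t: 9.15
tool_pos: [0.4339, 0.2321, 0.1151]
tcp_rot: [1.0, -0.015, -0.0, 0.0]
contact_force: [0.2, 0.5, 0.4]
finger_gap: 0.0853
gripper_force: 0.0
```

>>> send_rows:
  increments:
    - [[-0.5, 0, -0.3, 0, 0, 0, 1], [-1, 0, -0.6, 0, 0, 0, 1], [-1, 0, -0.6, 0, 0, 0, 1]]

```text
t: 9.52
tool_pos: [0.3324, 0.2353, 0.1762]
tcp_rot: [1.0, -0.013, 0.001, -0.001]
contact_force: [1.0, -0.1, 0.4]
finger_gap: 0.0852
gripper_force: 0.0
```

```bash
python3 - <<'E'
from h import *
t=cam("top"); s=cam("side")
a=t["img"][180:260,130:230]; b=s["img"][200:300,170:295]
cv2.imwrite("pics/mat.png",np.hstack([cv2.resize(a,(400,320),interpolation=cv2.INTER_CUBIC),cv2.resize(b,(400,320),interpolation=cv2.INTER_CUBIC)]))
for n,d,c in(("top",t,(130,180,230,260)),("side",s,(170,200,295,300))):
    h=cv2.cvtColor(d["img"],cv2.COLOR_BGR2HSV)
    for nm,m in(("wood",(abs(h[...,0].astype(int)-14)<9)&(h[...,1]>70)&(h[...,2]>90)),("white",(h[...,1]<50)&(h[...,2]>160))):
        N,_,st,ce=cv2.connectedComponentsWithStats(m.astype(np.uint8))
        for i in range(1,N):
            x,y=ce[i]
            if st[i,4]>8 and c[0]<x<c[2] and c[1]<y<c[3]: print(n,nm,st[i].tolist(),ce[i].round(1),plane(d,x,y,.054 if nm=="white" else .039).round(4))
from plan import go
go()
E
```

```text
top wood [162, 221, 8, 21, 112] [165.5 230.5] [0.3824 0.2355 0.039 ]
top wood [160, 249, 6, 8, 33] [162.8 252.7] [0.3078 0.2404 0.039 ]
top white [161, 209, 12, 12, 103] [166.5 214.5] [0.4351 0.232  0.054 ]
side wood [221, 250, 26, 23, 212] [233.4 260.6] [0.3449 0.2467 0.039 ]
side white [230, 194, 122, 120, 4866] [290.6 253.8] [0.2208 0.1041 0.054 ]
side white [208, 198, 8, 8, 23] [211.6 202.3] [0.6566 0.0714 0.054 ]
side white [200, 200, 5, 5, 12] [202.2 201.7] [0.6877 0.0947 0.054 ]
side white [185, 203, 14, 19, 95] [193. 214.] [0.6418 0.1776 0.054 ]
side white [230, 204, 16, 13, 46] [238.3 209.9] [0.5382 0.0361 0.054 ]
side white [182, 218, 44, 16, 155] [198.1 226.8] [0.5612 0.2182 0.054 ]
side white [206, 220, 16, 9, 43] [214.3 223.6] [0.5343 0.1635 0.054 ]
side white [173, 225, 7, 7, 19] [176.4 227.8] [0.6126 0.277  0.054 ]
side white [176, 232, 11, 8, 25] [181. 236.] [0.5602 0.2957 0.054 ]
side white [213, 237, 12, 12, 88] [218.5 243.6] [0.433  0.2329 0.054 ]
side white [226, 238, 22, 18, 40] [236.  245.6] [0.3821 0.1989 0.054 ]
side white [215, 257, 8, 2, 11] [218.6 257.3] [0.3784 0.2806 0.054 ]
side white [193, 268, 3, 6, 9] [193.7 270.4] [0.3864 0.3773 0.054 ]
side white [216, 269, 23, 11, 64] [229.4 274.1] [0.2944 0.3114 0.054 ]
side white [213, 278, 5, 5, 9] [215.3 280.2] [0.3051 0.3593 0.054 ]
side white [220, 278, 11, 5, 19] [224.6 279.8] [0.2862 0.3387 0.054 ]
at [0.3343 0.2353 0.1746] y-yaw -1.599 t 9.62 F [0.2 0.3 0.5] gap 0.085 q6 2.18
```

View pics/mat.png

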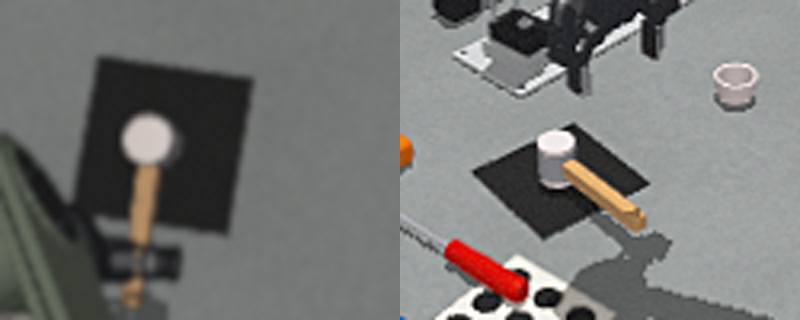

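The mallet stands upright, with its head at (0.435,0.232) near the mat's centre; that is (148,138) in the left crop. The handle points toward the robot at yaw -0.066, which matches the clamp's axis.

```bash
python3 plan.py .347,.238,.09,-1.637 .347,.238,.011,-1.637
```

```text
at [0.3343 0.2353 0.1746] y-yaw -1.599 t 9.62 F [0.2 0.3 0.5] gap 0.085 q6 2.18
[0.124, -0.03, 0.846] [-0.001, -0.002, 0.048] rows 2
--
[0.0, 0.0, 0.79] [0.0, 0.0, 0.0] rows 2
--
```

>>> send_rows:
  increments:
    - [[0.124, -0.03, 0.5, 0, 0, 0.048, 1], [0.124, -0.03, 0.846, 0, 0, 0.048, 1], [0.124, -0.03, 0.846, 0, 0, 0.048, 1]]

```text
t: 10.0
tool_pos: [0.3456, 0.2364, 0.0869]
tcp_rot: [0.999, -0.034, -0.003, 0.002]
contact_force: [-0.9, -0.5, 0.6]
finger_gap: 0.0853
gripper_force: 0.0
```

>>> send_rows:
  increments:
    - [[0, 0, 0.4, 0, 0, 0, 1], [0, 0, 0.79, 0, 0, 0, 1], [0, 0, 0.79, 0, 0, 0, 1], [0, 0, 0.79, 0, 0, 0, -1], [0, 0, 0.79, 0, 0, 0, -1], [0, 0, 0.79, 0, 0, 0, -1], [0, 0, 0.79, 0, 0, 0, -1], [0, 0, 0.79, 0, 0, 0, -1], [0, 0, 0.79, 0, 0, 0, -1], [0, 0, 0.79, 0, 0, 0, -1]]
  squeeze: 120

```text
t: 11.25
tool_pos: [0.3469, 0.2381, 0.0112]
tcp_rot: [0.999, -0.033, 0.0, -0.0]
contact_force: [-2.1, -0.2, 6.3]
finger_gap: 0.0141
gripper_force: 117.2
```

```bash
python3 plan.py
```

```text
at [0.3469 0.2381 0.0112] y-yaw -1.638 t 11.25 F [-2.1 -0.2  6.3] gap 0.0141 q6 2.21
```

```bash
python3 plan.py .347,.238,.11,-1.637 .481,-.0085,.11,-1.637  .481,-.0085,.09,-1.637
```

```text
at [0.3469 0.2381 0.0112] y-yaw -1.638 t 11.25 F [-2.1 -0.2  6.3] gap 0.0141 q6 2.21
[0.002, 0.0, -0.988] [-0.001, -0.001, -0.001] rows 2
--
[0.632, 1.0, 0.0] [0.0, 0.0, 0.0] rows 3
[0.633, 1.0, 0.0] [0.0, 0.0, 0.0] rows 3
[0.235, 0.371, 0.0] [0.0, 0.0, 0.0] rows 2
--
[0.0, 0.0, 0.2] [0.0, 0.0, 0.0] rows 1
--
```

>>> send_rows:
  increments:
    - [[0, 0, -0.1, 0, 0, 0, -1], [0, 0, -0.3, 0, 0, 0, -1], [0, 0, -0.6, 0, 0, 0, -1], [0, 0, -0.9, 0, 0, 0, -1], [0, 0, -0.99, 0, 0, 0, -1], [0, 0, -0.99, 0, 0, 0, -1]]

```text
t: 12.0
tool_pos: [0.3463, 0.2376, 0.1095]
tcp_rot: [0.999, -0.033, -0.0, 0.0]
contact_force: [-0.1, 0.6, -3.8]
finger_gap: 0.0138
gripper_force: 117.4
```

>>> send_rows:
  increments:
    - [[0.1, 0.16, 0, 0, 0, 0, -1], [0.25, 0.4, 0, 0, 0, 0, -1], [0.44, 0.7, 0, 0, 0, 0, -1], [0.632, 1.0, 0, 0, 0, 0, -1]]

```text
t: 12.5
tool_pos: [0.4022, 0.1325, 0.1081]
tcp_rot: [0.999, -0.033, -0.002, 0.001]
contact_force: [-0.2, -0.7, -3.1]
finger_gap: 0.014
gripper_force: 117.4
```

>>> send_rows:
  increments:
    - [[0.2, 0.31, 0, 0, 0, 0, -1], [0.41, 0.65, 0, 0, 0, 0, -1], [0.632, 1.0, 0, 0, 0, 0, -1]]

```text
t: 12.88
tool_pos: [0.4585, 0.0285, 0.1079]
tcp_rot: [0.999, -0.033, -0.002, 0.0]
contact_force: [-0.1, 0.4, -2.3]
finger_gap: 0.0135
gripper_force: 117.4
```

>>> send_rows:
  increments:
    - [[0.13, 0.2, 0, 0, 0, 0, -1], [0.2, 0.31, 0, 0, 0, 0, -1], [0.235, 0.371, 0.1, 0, 0, 0, -1], [0.235, 0.371, 0.2, 0, 0, 0, -1], [0.235, 0.371, 0.2, 0, 0, 0, -1]]

```text
t: 13.5
tool_pos: [0.4788, -0.0081, 0.0883]
tcp_rot: [0.999, -0.033, -0.002, -0.0]
contact_force: [-0.3, 0.2, -3.5]
finger_gap: 0.0139
gripper_force: 117.5
```

```bash
python3 - <<'E'
from h import *
from plan import go
t=cam("top"); s=cam("side")
a=t["img"][130:210,200:300]; b=s["img"][165:245,190:290]
cv2.imwrite("pics/pre.png",np.hstack([cv2.resize(a,(400,320),interpolation=cv2.INTER_CUBIC),cv2.resize(b,(400,320),interpolation=cv2.INTER_CUBIC)]))
go((.556,-.0135,.09,-1.637))
E
```

```text
at [ 0.4799 -0.0082  0.0894] y-yaw -1.637 t 13.6 F [ 0.9  0.6 -3.1] gap 0.0139 q6 1.6
[0.762, 0.003, -0.006] [0.0, 0.001, 0.0] rows 2
--
```

View pics/pre.png

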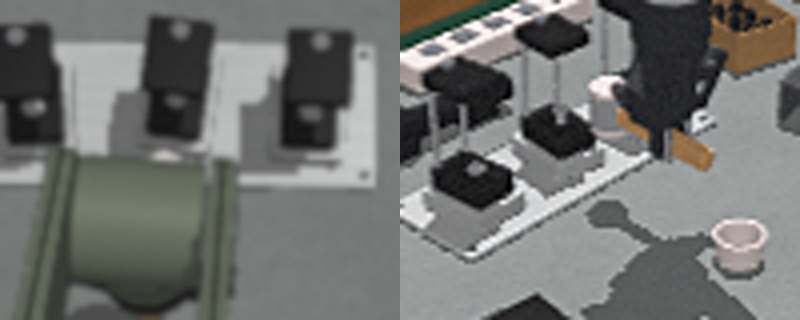

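The crop shows the mallet held level with its head in front of the middle clamp at (605,95). I'll check the head's height and position numerically.

```bash
python3 - <<'E'
from h import *
s=cam("side"); st=arm.state(); p=st["tool_pos"]; print(p.round(4))
h=p+[.0878,-.0059,.0428]; print("expect top centre",proj(s,h).round(1), "per cm z",(proj(s,h+[0,0,.01])-proj(s,h)).round(1))
g=s["img"]; hsv=cv2.cvtColor(g,cv2.COLOR_BGR2HSV)
m=((hsv[...,1]<40)&(hsv[...,2]>165)).astype(np.uint8); sub=m[178:205,234:250]
print("\n".join("".join(".#"[v] for v in r) for r in sub))
th=np.linspace(0,6.283,40)
for z in(0,-.05):
    c=proj(s,h+np.c_[.02*np.cos(th),.02*np.sin(th),0*th+z]); print("exp range u",c[:,0].min().round(1),c[:,0].max().round(1),"v",c[:,1].min().round(1),c[:,1].max().round(1))
pin=np.array([.644,-.0195,.069]); print("pin",proj(s,pin),proj(cam("top"),pin))
E
```

```text
[ 0.4803 -0.0083  0.0898]
expect top centre [[241.9 185.3]] per cm z [[-0.  -2.2]]
................
................
................
............#...
................
................
....########....
...######..#....
...######.......
...######.......
.....####.......
......###.......
................
.##.............
###.............
###.............
..##............
................
................
....##..........
.....######.....
................
.....#..........
.....###........
.....#.###......
..##...#####....
.......#########
exp range u 236.8 247.0 v 182.9 187.8
exp range u 237.0 247.0 v 193.8 198.8
pin [[230.07275295 192.15259108]] [[243.4834775 154.8618662]]
```

>>> send_rows:
  increments:
    - [[0.1, 0, 0, 0, 0, 0, -1], [0.2, 0, 0, 0, 0, 0, -1], [0.35, 0, 0, 0, 0, 0, -1], [0.5, 0, 0, 0, 0, 0, -1], [0.65, 0, 0, 0, 0, 0, -1], [0.74, 0, 0, 0, 0, 0, -1], [0.76, 0, 0, 0, 0, 0, -1], [0.76, 0, 0, 0, 0, 0, -1]]

```text
t: 14.7
tool_pos: [0.5558, -0.0138, 0.0895]
tcp_rot: [0.999, -0.033, -0.0, 0.0]
contact_force: [-0.0, 0.2, -3.2]
finger_gap: 0.0136
gripper_force: 117.5
```

```bash
python3 plan.py .556,-.0135,.078,-1.637 .556,-.0135,.064,-1.637
```

```text
at [ 0.5558 -0.0138  0.0895] y-yaw -1.638 t 14.7 F [-0.   0.2 -3.2] gap 0.0136 q6 1.59
[0.002, -0.004, 0.115] [0.0, 0.001, -0.001] rows 1
--
[0.0, 0.0, 0.14] [0.0, 0.0, 0.0] rows 1
--
```

>>> send_rows:
  increments:
    - [[0, 0, 0.04, 0, 0, 0, -1], [0, 0, 0.08, 0, 0, 0, -1], [0, 0, 0.115, 0, 0, 0, -1], [0, 0, 0.115, 0, 0, 0, -1]]

```text
t: 15.2
tool_pos: [0.556, -0.0139, 0.0784]
tcp_rot: [0.999, -0.033, -0.0, 0.0]
contact_force: [-2.4, 0.1, 0.0]
finger_gap: 0.0139
gripper_force: 118.1
```

>>> send_rows:
  increments:
    - [[0, 0, 0.03, 0, 0, 0, -1], [0, 0, 0.06, 0, 0, 0, -1], [0, 0, 0.06, 0, 0, 0, -1]]

```text
t: 15.58
tool_pos: [0.5564, -0.0139, 0.0724]
tcp_rot: [0.999, -0.033, 0.0, 0.0]
contact_force: [-2.9, 0.8, 3.6]
finger_gap: 0.0139
gripper_force: 118.5
```

>>> send_rows:
  increments:
    - [[0, 0, 0.03, 0, 0, 0, -1], [0, 0, 0.06, 0, 0, 0, -1], [0, 0, 0.06, 0, 0, 0, -1]]

```text
t: 15.95
tool_pos: [0.5565, -0.0139, 0.0661]
tcp_rot: [0.999, -0.033, 0.0, 0.0]
contact_force: [-1.9, -0.1, 3.4]
finger_gap: 0.0142
gripper_force: 118.5
```

>>> send_rows:
  increments:
    - [[0, 0, 0.01, 0, 0, 0, -1], [0, 0, 0.02, 0, 0, 0, -1], [0, 0, 0.02, 0, 0, 0, -1]]

```text
t: 16.32
tool_pos: [0.5565, -0.0139, 0.0642]
tcp_rot: [0.999, -0.033, 0.0, 0.0]
contact_force: [-1.8, -0.5, 5.0]
finger_gap: 0.0141
gripper_force: 118.5
```

>>> send_rows:
  increments:
    - [[0, 0, 0.01, 0, 0, 0, -1], [0, 0, 0.015, 0, 0, 0, -1], [0, 0, 0.015, 0, 0, 0, -1]]

```text
t: 16.7
tool_pos: [0.5563, -0.0139, 0.0635]
tcp_rot: [0.999, -0.033, 0.0, 0.0]
contact_force: [-4.6, 0.1, 8.8]
finger_gap: 0.0137
gripper_force: 119.2
```

>>> send_rows:
  increments:
    - [[0, 0, 0.01, 0, 0, 0, -1], [0, 0, 0.02, 0, 0, 0, -1], [0, 0, 0.02, 0, 0, 0, -1]]

```text
t: 17.08
tool_pos: [0.5561, -0.0139, 0.0624]
tcp_rot: [0.999, -0.033, 0.001, 0.0]
contact_force: [-8.4, 0.6, 15.1]
finger_gap: 0.0143
gripper_force: 120.3
```

>>> send_rows:
  increments:
    - [[0, 0, 0.01, 0, 0, 0, -1], [0, 0, 0.02, 0, 0, 0, -1], [0, 0, 0.02, 0, 0, 0, -1]]

```text
t: 17.45
tool_pos: [0.5559, -0.0137, 0.0603]
tcp_rot: [0.999, -0.033, 0.0, -0.0]
contact_force: [-8.6, 0.9, 15.3]
finger_gap: 0.0138
gripper_force: 120.6
```

The force has levelled off at about 18 N net with the head at home height, so the handle is now turning in the grip. I back off and check.

>>> send_rows:
  increments:
    - [[0, 0, -0.05, 0, 0, 0, -1], [0, 0, -0.1, 0, 0, 0, -1], [0, 0, -0.15, 0, 0, 0, -1], [0, 0, -0.15, 0, 0, 0, -1], [-0.2, 0, -0.15, 0, 0, 0, -1], [-0.4, 0, -0.15, 0, 0, 0, -1], [-0.6, 0, -0.15, 0, 0, 0, -1], [-0.8, 0, -0.15, 0, 0, 0, -1], [-0.9, 0, -0.15, 0, 0, 0, -1], [-0.9, 0, -0.15, 0, 0, 0, -1]]

```text
t: 18.7
tool_pos: [0.4662, -0.0079, 0.0737]
tcp_rot: [0.999, -0.033, -0.0, 0.0]
contact_force: [0.6, -1.2, -3.7]
finger_gap: 0.014
gripper_force: 117.8
```

```bash
python3 - <<'E'
from h import *
from plan import go
t=cam("top"); s=cam("side")
b=s["img"][165:245,190:290]; a=t["img"][130:210,200:300]
cv2.imwrite("pics/post.png",np.hstack([cv2.resize(a,(400,320),interpolation=cv2.INTER_CUBIC),cv2.resize(b,(400,320),interpolation=cv2.INTER_CUBIC)]))
def cen(d,u,v,r,th):
    g=d["img"].astype(int).mean(2); u0,v0=int(round(u)),int(round(v))
    p=g[v0-r:v0+r+1,u0-r:u0+r+1]; w=np.clip(p-th,0,None); yy,xx=np.mgrid[-r:r+1,-r:r+1]
    return u0+(w*xx).sum()/w.sum(),v0+(w*yy).sum()/w.sum()
pin=np.array([.644,-.0195,.057])
A=cen(t,*proj(t,pin)[0],3,60);B=cen(s,*proj(s,pin)[0],2,70)
print(A,B,tri(t,A,s,B),proj(t,pin),proj(s,pin))
go((.47,-.008,.12,-1.637),(.347,.238,.12,-1.637),(.347,.238,.03,-1.637))
E
```

```text
(np.float64(243.78381046396842), np.float64(155.28232971372162)) (np.float64(229.57442748091603), np.float64(194.61832061068702)) (array([ 0.64658906, -0.01971306,  0.05585057]), np.float64(0.0016835289495615356)) [[243.53882054 155.7388565 ]] [[230.15281622 194.65699901]]
at [ 0.4675 -0.0079  0.0739] y-yaw -1.638 t 18.8 F [ 0.9 -0.1 -3.3] gap 0.0138 q6 1.6
[0.026, -0.001, -0.461] [0.0, -0.002, -0.001] rows 2
--
[-0.586, -1.0, 0.0] [0.0, 0.0, 0.0] rows 3
[-0.585, -1.0, 0.0] [0.0, 0.0, 0.0] rows 3
[-0.219, -0.373, 0.0] [0.0, 0.0, 0.0] rows 1
--
[0.0, 0.0, 0.9] [0.0, 0.0, 0.0] rows 2
--
```

View pics/post.png

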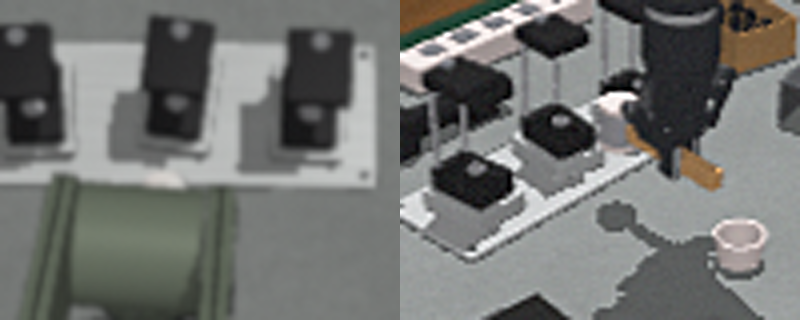

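The pin's head now triangulates to z = 0.056, the same as its neighbours, and sits flat on the jaw at (562,120). It is home. Now the mallet goes back to the mat.

>>> send_rows:
  increments:
    - [[0, 0, -0.2, 0, 0, 0, -1], [0.02, 0, -0.46, 0, 0, 0, -1], [0.02, 0, -0.46, 0, 0, 0, -1]]

```text
t: 19.18
tool_pos: [0.4709, -0.0081, 0.1213]
tcp_rot: [0.999, -0.033, 0.003, 0.0]
contact_force: [0.3, -0.8, -3.1]
finger_gap: 0.0139
gripper_force: 117.8
```

>>> send_rows:
  increments:
    - [[-0.1, -0.17, 0, 0, 0, 0, -1], [-0.25, -0.42, 0, 0, 0, 0, -1], [-0.42, -0.7, 0, 0, 0, 0, -1], [-0.586, -1.0, 0, 0, 0, 0, -1]]

```text
t: 19.68
tool_pos: [0.4158, 0.0964, 0.1185]
tcp_rot: [0.999, -0.034, -0.001, 0.0]
contact_force: [-0.4, 0.3, -2.7]
finger_gap: 0.014
gripper_force: 117.7
```

>>> send_rows:
  increments:
    - [[-0.19, -0.33, 0, 0, 0, 0, -1], [-0.39, -0.66, 0, 0, 0, 0, -1], [-0.586, -1.0, 0, 0, 0, 0, -1]]

```text
t: 20.05
tool_pos: [0.364, 0.2003, 0.1187]
tcp_rot: [0.999, -0.034, -0.001, 0.0]
contact_force: [-0.1, 0.3, -3.1]
finger_gap: 0.0139
gripper_force: 117.7
```

>>> send_rows:
  increments:
    - [[-0.12, -0.2, 0, 0, 0, 0, -1], [-0.22, -0.37, 0, 0, 0, 0, -1], [-0.22, -0.37, 0.4, 0, 0, 0, -1], [-0.22, -0.37, 0.8, 0, 0, 0, -1], [-0.22, -0.37, 0.9, 0, 0, 0, -1], [-0.22, -0.37, 0.9, 0, 0, 0, -1]]

```text
t: 20.8
tool_pos: [0.3454, 0.2377, 0.0293]
tcp_rot: [0.999, -0.034, -0.0, 0.0]
contact_force: [0.7, 0.6, -3.9]
finger_gap: 0.0139
gripper_force: 117.8
```

```bash
python3 plan.py .347,.238,.011,-1.637
```

```text
at [0.3454 0.2377 0.0293] y-yaw -1.638 t 20.8 F [ 0.7  0.6 -3.9] gap 0.0139 q6 2.21
[0.016, -0.004, 0.183] [0.001, 0.001, -0.001] rows 1
--
```

>>> send_rows:
  increments:
    - [[0, 0, 0.06, 0, 0, 0, -1], [0, 0, 0.12, 0, 0, 0, -1], [0, 0, 0.14, 0, 0, 0, -1], [0, 0, 0.14, 0, 0, 0, -1]]

```text
t: 21.3
tool_pos: [0.3454, 0.2378, 0.0157]
tcp_rot: [0.999, -0.033, 0.0, 0.0]
contact_force: [-1.1, 0.3, -4.0]
finger_gap: 0.0138
gripper_force: 117.8
```

>>> send_rows:
  increments:
    - [[0, 0, 0.02, 0, 0, 0, -1], [0, 0, 0.04, 0, 0, 0, -1], [0, 0, 0.04, 0, 0, 0, -1]]

```text
t: 21.68
tool_pos: [0.3452, 0.2377, 0.0115]
tcp_rot: [0.999, -0.033, -0.0, 0.0]
contact_force: [0.9, -0.0, -3.7]
finger_gap: 0.0139
gripper_force: 117.8
```

>>> send_rows:
  increments:
    - [[0, 0, 0.01, 0, 0, 0, -1], [0, 0, 0.02, 0, 0, 0, -1], [0, 0, 0.02, 0, 0, 0, -1]]

```text
t: 22.05
tool_pos: [0.3453, 0.2378, 0.0099]
tcp_rot: [0.999, -0.033, 0.0, -0.0]
contact_force: [-1.7, 0.1, 2.7]
finger_gap: 0.0138
gripper_force: 118.6
```

>>> send_rows:
  increments:
    - [[0, 0, 0.01, 0, 0, 0, -1], [0, 0, 0.01, 0, 0, 0, -1]]

```text
t: 22.3
tool_pos: [0.3451, 0.2378, 0.0093]
tcp_rot: [0.999, -0.033, 0.0, -0.0]
contact_force: [-5.1, 0.9, 9.1]
finger_gap: 0.0141
gripper_force: 119.6
```

>>> send_rows:
  increments:
    - [[0, 0, -0.005, 0, 0, 0, -1], [0, 0, -0.005, 0, 0, 0, -1], [0, 0, -0.005, 0, 0, 0, -1], [0, 0, -0.005, 0, 0, 0, -1]]
  squeeze: 20

```text
t: 22.8
tool_pos: [0.3452, 0.2378, 0.0095]
tcp_rot: [0.999, -0.033, 0.0, -0.0]
contact_force: [-4.1, -0.2, 5.9]
finger_gap: 0.0139
gripper_force: 119.3
```

>>> send_rows:
  increments:
    - [[0, 0, 0, 0, 0, 0, -0.3], [0, 0, 0, 0, 0, 0, 0.2], [0, 0, 0, 0, 0, 0, 1], [0, 0, 0, 0, 0, 0, 1], [0, 0, 0, 0, 0, 0, 1], [0, 0, 0, 0, 0, 0, 1], [0, 0, -0.2, 0, 0, 0, 1], [0, 0, -0.6, 0, 0, 0, 1], [0, 0, -1.0, 0, 0, 0, 1], [0, 0, -1.0, 0, 0, 0, 1]]

```text
t: 24.05
tool_pos: [0.3471, 0.2389, 0.1118]
tcp_rot: [0.999, -0.033, 0.003, -0.002]
contact_force: [1.1, -0.3, -0.3]
finger_gap: 0.0854
gripper_force: 0.0
```

>>> send_rows:
  increments:
    - [[0, 0.5, -0.4, 0, 0, 0, 1], [0, 1.0, -0.8, 0, 0, 0, 1], [0, 1.0, -0.8, 0, 0, 0, 1], [0, 1.0, -0.8, 0, 0, 0, 1], [0, 1.0, -0.8, 0, 0, 0, 1]]

```text
t: 24.68
tool_pos: [0.338, 0.1385, 0.1878]
tcp_rot: [0.999, -0.033, -0.001, 0.0]
contact_force: [-0.1, 0.5, 0.2]
finger_gap: 0.0854
gripper_force: 0.0
```

```bash
python3 - <<'E'
from h import *
from plan import go
t=cam("top"); s=cam("side")
cv2.imwrite("pics/end.png",np.hstack([cv2.resize(t["img"][130:290,100:300],(400,320),interpolation=cv2.INTER_CUBIC),cv2.resize(s["img"][160:300,130:305],(400,320),interpolation=cv2.INTER_CUBIC)]))
for d in(t,s):
    c=proj(d,[.434,.232,.054])[0]; h=cv2.cvtColor(d["img"],cv2.COLOR_BGR2HSV)
    m=((h[...,1]<50)&(h[...,2]>160)).astype(np.uint8); N,L,st,ce=cv2.connectedComponentsWithStats(m)
    i=1+np.argmin(np.linalg.norm(ce[1:]-c,axis=1)); print(st[i],ce[i],plane(d,*ce[i],.054).round(4))
go()
E
```

```text
[161 210  12  10  93] [166.38709677 214.41935484] [0.4353 0.2323 0.054 ]
[213 240  12   9  78] [218.46153846 244.20512821] [0.4307 0.2349 0.054 ]
at [0.3381 0.1386 0.188 ] y-yaw -1.636 t 24.77 F [ 0.   0.9 -0.7] gap 0.0856 q6 1.99
```

View pics/end.png

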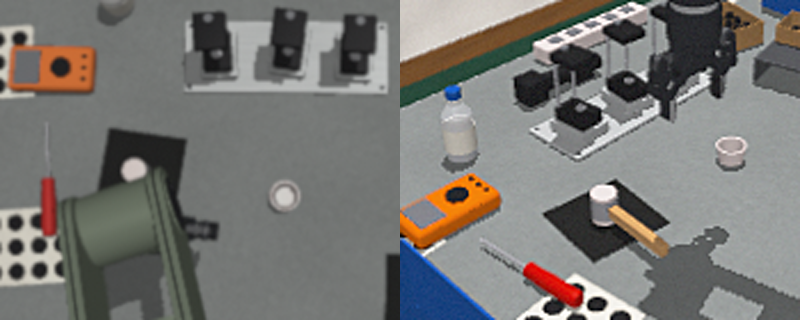

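The mallet stands upright near the mat's centre; its head is at (605,203) in the right crop. The three pins look alike, the bystanders are where they were, and the gripper is clear. I hand in.

```bash
python3 -c "
from workcell import arm
print(arm.hand_in())"
```

```text
the job is handed in; nothing more can be done
None
```

The job is handed in at about 25 s: the middle clamp's pin is driven home, level with its neighbours in the camera check, and the mallet stands upright near the centre of the left-hand mat.

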